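# Turn the salsa turntable until the molcajete faces front

## Task

Push the turntable round by its rim or the wooden pegs that stick out of it, with your fingertips and without gripping anything, until the molcajete (the stone mortar on three legs) stands at the front, in line with the wooden tongue that sticks out of the turntable's foot. Turn it gently, do not touch or lift anything that stands on it, leave everything else on the ledge where it is, and finish with the turntable at rest and your hand clear.

Things in the scene. Friction and masses are not known exactly. Their poses are not given: they have to be found in the camera images.
- foot: The turntable's fixed foot: a dark wooden disc 200 mm across, 10 mm high, lying on the ledge, with a round steel pillar in the middle. Origin: centre of its underside, on the turning axis, at ledge height; z up. Its -x axis points to the front: along it a flat wooden tongue 26 mm wide and 8 mm high sticks out to 213 mm from the axis, 44 mm past the pegs' ends. The foot stands turned a little differently each time.
- turntable: Wooden platter that turns on the foot either way without stops: 125 mm radius, underside 36 mm, top 50 mm above the ledge. Origin: centre of its underside, on the turning axis; z up; x, y turn with it. Six round pegs stick straight out of its rim at 0, 60, 120, 180, 240, 300 degrees from its x axis. Light drag (0.2 N m, some 1.4 N at a peg); it stays where it is left. Starts at any angle.
- peg0 (a point): Point on the axis of the peg that lies along the platter's +x, 145 mm from the turning axis, 43 mm above the ledge. All six pegs are alike: level wooden rods 18 mm thick (34 to 52 mm above the ledge) with round ends, reaching to 169 mm from the turning axis. The spaces between them are free down to the ledge, apart from the foot's tongue.
- molcajete: Small grey stone mortar on three stubby legs, 88 mm across at the rim, 54 mm high, 0.4 to 0.85 kg, standing loose on the platter with its centre about 52 mm from the turning axis. Origin: centre of its underside, at platter height. It rides round with the platter. This is the thing to bring to the front. It starts at least 35 degrees away from the front.
- bowl: Plain round ceramic bowl without legs, 80 mm across, 40 mm high, standing loose on the platter about 58 mm from the axis. Origin: centre of its underside.
- jar: Small lidded glass jar, 54 mm across, 52 mm high, standing loose on the platter about 58 mm from the axis. Origin: centre of its underside.
- tejolote: Stone pestle standing upright on the ledge on its thick end, 46 mm across, 84 mm high, about 255 mm from the turntable's axis. Origin: centre of its underside. Leave alone.
- salt_pot: Lidded clay salt pot, 64 mm across, 68 mm high, about 255 mm from the turntable's axis. Origin: centre of its underside. Leave alone.
- warmer: Round black tortilla warmer, lid shut, 188 mm across, 65 mm high, on the right of the ledge. Origin: centre of its underside. Leave alone.
- ladle: Steel ladle lying on the left of the ledge; bowl 84 mm across and 32 mm high, handle reaching 255 mm along its -x axis. Origin: centre of the bowl's underside. Leave alone.
- tongs: Steel salad tongs lying on the left of the ledge, 250 mm long along x, 75 mm wide, 17 mm high. Origin: middle, on the ledge. Leave alone.
Not all that is in view belongs to the job. Several things have the shape of the jar; the one meant has the colours described above. Leave any purple look-alike of the bowl alone.

How it is judged:
By the outcome, as a careful person would: the job done as asked, in the order asked, and still so for the second after the job is handed in, with the robot touching nothing.
It also fails if it takes over 48 s, if anything falls off the work surface, if the arm or the gripper's body presses on something with over 40 N, if the wrist force passes 120 N, or if a joint passes its speed limit or range.

## Robot

A 6-joint arm with a two-finger parallel gripper is mounted at the origin on the work surface. World frame = base frame: x ahead of the robot, y to its left, z up, the work surface at z = 0. Lengths are in mm, angles in rad, forces in N, time in s.
With the tool pointing down it reaches from about 350 to 875 mm from the base axis. Payload 4.2 kg.
Tool frame: the origin (TCP) lies where the fingers leave the gripper's body, on its centre line; the fingertips stand 73 mm ahead of it and the grasp point (between the pads) lies 54 mm ahead of it; z points along the fingers, y is the direction in which the jaws open and shut (so a half turn about z gives the same grasp; the last joint's range is limited). The gripper opens to 85 mm and grips with 20 to 120 N. Pads are 22 mm wide; open, the fingers measure 114 mm over their backs; the gripper's body (76 mm by 85 mm) begins 54 mm behind the grasp point. The pads swing forward as they close: fully open they stand 13 mm farther back than shut.
Start: joints at [1.376, 0.385, 0.008, 0, -1.194, -0.259], TCP at [273.956, 561.736, 303.912] pointing down, gripper open.
Joint ranges: [-3.14, 3.14], [-1.21, 2.06], [-1.07, 1.41], [-3.16, 2.05], [-2.99, -0.16], [-3.1, 3.1]. Speed limits (rad/s): [2.79, 2.79, 3.14, 3.14, 3.14, 3.14].

## Interface

Orientations are given as a unit quaternion [x, y, z, w].
In Python, from bench import arm gives the robot as it stands.
- The arm moves only by the tool apply_moves, never from a script. Its argument "increments" is a list that holds one entry, the list of rows, each a list of 7 numbers: the shift along the tool's x, y, z scaled (see below), then the turn, a rotation vector about the tool's x, y, z scaled (see below), then the gripper's target within -1 to 1 (fully open at 1, half-way at 0, shut at -1). A call has 1 to 10 rows; each row is the pose to reach, as a shift and turn from the pose commanded when the call began, along the tool's axes at that moment; what a row does not reach only later rows make up. The controller multiplies each number of a shift by 100 mm and each number of a turn by 0.5 rad. A row lasts 1/10 s, in which the tool goes at most 50 mm and 8.59 degrees, less where a joint would pass 70% of its speed; a pose out of reach is approached as far as the arm can. A call with a number of a shift or a turn outside -1 to 1 is refused whole. A call with a gripper value outside its range is refused whole. The fingers move at their own pace and stop on an object; the grip force is fixed at half the most. Time passes only in rows, so rows that repeat a pose let the fingers close. It gives the time, the measured TCP pose, the force and the opening at its end, in the units of the state.
- arm.read_state(): the state, without advancing time (a new reading comes with each control period).
- arm.get_image(name): name is "side" or "top" or "wrist"; returns a dict with "img" (420x560x3 uint8, red, green, blue), "fx", "fy", "cx", "cy" (pixels), "pose" (4x4, takes a point from camera to world coordinates). Camera axes: x right, y up, looking along -z (the intrinsics and any distortion apply to the point x, -y, -z); pixel columns grow to the right and rows downward; lengths in mm; the calibration is good to about 2 mm. A picture is of the moment at which its call begins. There is no depth.
- arm.job_done(): hands the job in, once; it reports no verdict.
Trained networks look in a picture, given as the dict that the camera call returned (one of the last four; its "shot" number tells which), for a name from the list of things; names that differ only in an ending like _2 or _b are one class to them, and where a whole thing is asked for, a point or a joint stands for the part that bears it (a point fixed in the world has none). Each returns a list of dicts, best first, with "conf" (0 to 1); they miss things now and then, are a little off and sometimes report something else, mostly with a low value. They report only what shows in the picture. A call takes as long as a camera call. They do not tell look-alikes from the thing itself.
- arm.outline_of(label, picture): "pixels" (420x560 bool, what is visible of it) and "box" ([centre column, centre row, width, height] in pixels, round what is visible of it).
- arm.mark_of(label, picture): "at" ([column, row] in pixels: a listed point, or the origin of a listed thing).
The state is a dict: "clock": time; "joints": joint angles; "joint_vel": joint speeds; "joint_efforts": joint torques, N m; "position": TCP position; "ee_rot": TCP orientation; "contact_force": force on the tool from outside, world axes, zero at the start; "wrist_torque": the same for the moment, N m; "gripper_width": finger opening in mm.
Only numpy, scipy, OpenCV 4.12 (cv2) and the standard library are available. Lean on these libraries where they do the work, as an engineer would, in place of code of your own. Each camera call takes 0.05 s, during which the arm holds its last target.

## Working session

There is one attempt and no reset: what is moved stays moved. The work goes in short steps, Python scripts to look and compute and a tool call to move; the robot and the scene stay as the last step left them, time stands still between calls to the robot, and variables do not carry over. Pictures are saved under pics/ and viewed, and the job is handed in when it is done.

Besides the shell and the picture viewer there is one more tool, called after "Emit:" in YAML: its name, and indented under it one key for each argument. apply_moves: Moves the arm, as the interface text tells. Shifts and turns lie within -1 to 1; 1 stands for 100 mm of shift or 0.5 rad of turn. Its arguments: {"type":"object","properties":{"increments":{"type":"array"}},"required":["increments"]}

```bash
mkdir -p pics; ls; python3 - <<'E'
from bench import arm
import cv2,pickle
s=arm.read_state(); print(s)
for n in ["top","side"]:
    p=arm.get_image(n); cv2.imwrite(f"pics/{n}0.png",p["img"][:,:,::-1]); print(n,p["fx"],p["fy"],p["cx"],p["cy"],p["pose"],[k for k in p])
    pickle.dump(p,open(f"{n}0.pkl","wb"))
    for l in ["foot","turntable","peg0","molcajete","bowl","jar","tejolote","salt_pot"]:
        print(l,[(m["at"],round(m["conf"],2)) for m in arm.mark_of(l,p)])
E
```

```text
pics
{'clock': 0.0, 'joints': array([ 1.37562290e+00,  3.85549480e-01,  6.62792853e-03, -4.73167659e-04,
       -1.19398037e+00, -2.58615104e-01]), 'joint_vel': array([-0.0006096 , -0.00053963, -0.00094074, -0.00168826, -0.00021092,
        0.00037061]), 'joint_efforts': array([ 3.02531262e-04, -3.92289877e+01,  1.88405067e+01,  4.18635651e+00,
       -4.48429899e-03,  1.32096710e-05]), 'position': array([273.77138685, 561.38238065, 302.83033077]), 'ee_rot': array([ 9.74349533e-01, -2.25037398e-01, -1.86392869e-04,  1.05924359e-03]), 'contact_force': array([-0.38149544, -0.70539608,  0.08486558]), 'wrist_torque': array([ 0.03781717, -0.04238402, -0.02065258]), 'gripper_width': 85.36934952729436}
top 462.1939574133896 462.1939574133896 274.5131482040214 208.86550091388082 [[ 2.14430753e-03  9.96255741e-01 -8.64285903e-02  4.84483607e+02]
 [-9.99995971e-01  1.97550174e-03 -2.03860711e-03 -5.67801265e-01]
 [-1.86023421e-03  8.64326135e-02  9.96255963e-01  1.26464969e+03]
 [ 0.00000000e+00  0.00000000e+00  0.00000000e+00  1.00000000e+00]] ['img', 'fx', 'fy', 'cx', 'cy', 'pose', 'shot']
f
[... 403 characters left out ...]
9.9384428610482 280.25957616089426 207.06917210182047 [[ 7.99308436e-01  4.52545260e-01 -3.95359093e-01 -1.88274861e+01]
 [-6.00765174e-01  5.86810876e-01 -5.42894282e-01 -8.74938158e+02]
 [-1.36832178e-02  6.71457953e-01  7.40916315e-01  1.23499820e+03]
 [ 0.00000000e+00  0.00000000e+00  0.00000000e+00  1.00000000e+00]] ['img', 'fx', 'fy', 'cx', 'cy', 'pose', 'shot']
foot []
turntable [([290.6, 227.7], 0.88)]
peg0 [([272.7, 259.0], 0.81), ([166.5, 190.6], 0.31)]
molcajete [([300.3, 214.7], 0.91)]
bowl [([275.3, 224.1], 0.92), ([206.3, 249.9], 0.87), ([218.8, 207.2], 0.63)]
jar [([348.8, 202.6], 0.75)]
tejolote [([362.9, 258.3], 0.62)]
salt_pot [([248.9, 194.1], 0.8), ([346.6, 345.2], 0.33)]
```

View pics/top0.png

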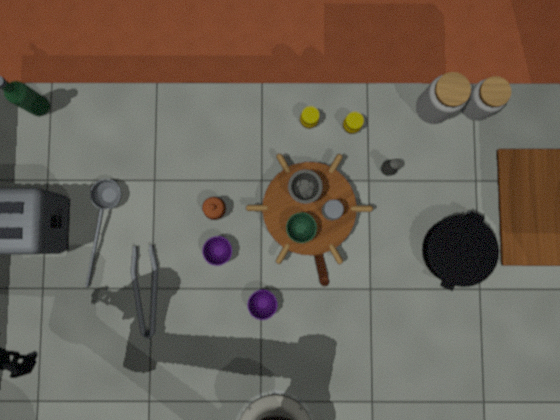

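View pics/side0.png

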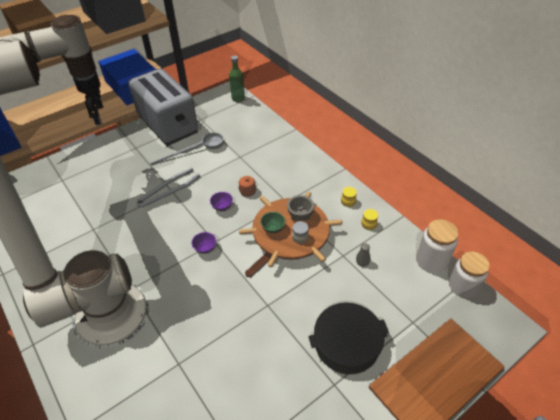

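```bash
python3 - <<'E'
import pickle,cv2
p=pickle.load(open("top0.pkl","rb"))["img"][:,:,::-1]
cv2.imwrite("pics/top_crop.png",cv2.resize(p[120:300,200:420],None,fx=3.3,fy=3.3,interpolation=cv2.INTER_CUBIC))
E
```

```text
(no output)
```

View pics/top_crop.png

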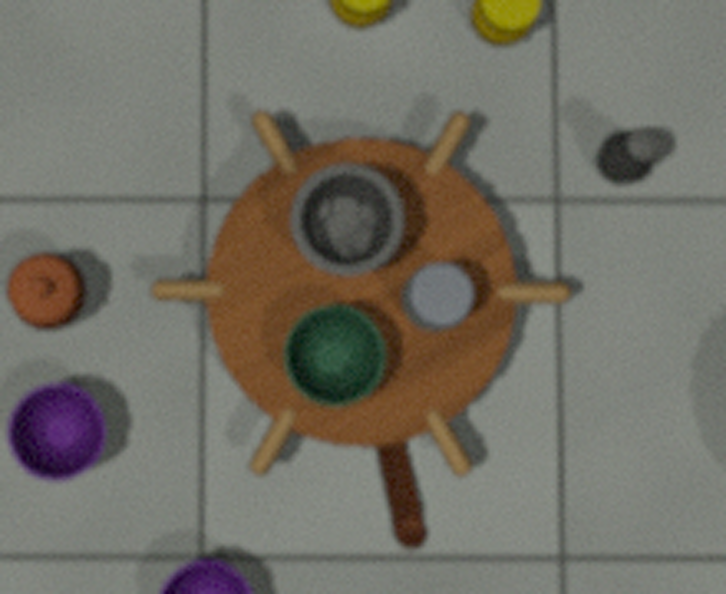

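The top view (zoomed crop) shows the grey mortar at about pixel (305,187), on the far side of the platter. The foot's tongue tip is at about (324,283). The green bowl is at (302,227), the grey jar at (333,209), the salt pot at (214,208) and the pestle at (391,167). The purple bowls and yellow jars are look-alikes and stay untouched. Next I'll work out the geometry.

```bash
cat > h.py <<'E'
import numpy as np,cv2
from scipy.optimize import least_squares
def w(p,px,z):
    d=np.array([(px[0]-p["cx"])/p["fx"],-(px[1]-p["cy"])/p["fy"],-1.0])
    P=np.array(p["pose"]);d=P[:3,:3]@d;o=P[:3,3]
    return (o+d*(z-o[2])/d[2])
E
python3 - <<'E'
import pickle
from h import *
from bench import arm
p=pickle.load(open("top0.pkl","rb"))
c=lambda x,y:(x/3.3+200-.35,y/3.3+120-.35)
tips=[(258,114),(466,114),(573,292),(463,472),(255,472),(153,290)]
T=np.array([w(p,c(*t),43)[:2] for t in tips]);print(T.round(0))
C=least_squares(lambda q:np.hypot(*(T-q[:2]).T)-169,[480,-80]).x
print("C",C,np.hypot(*(T-C).T).round(1),np.degrees(np.arctan2(*(T-C).T[::-1])).round(1))
def rep(n,px,z):
    q=w(p,px,z)[:2]-C;print(n,(q+C).round(1),"r",np.hypot(*q).round(1),"ang",np.degrees(np.arctan2(q[1],q[0])).round(1))
rep("tongue tip",c(411,543),6)
rep("tongue root",c(393,450),8)
rep("mol rim",c(347,220),104);rep("mol mark",(302.6,189.6),50)
rep("bowl rim",c(335,355),90);rep("jar top",c(441,295),102);rep("salt",c(46,291),60);rep("tej",c(624,160),20)
E
```

```text
[[ 738.   -7.]
 [ 738. -176.]
 [ 593. -260.]
 [ 449. -170.]
 [ 449.   -5.]
 [ 594.   78.]]
C [593.75243521 -90.6022086 ] [166.5 167.3 169.4 165.2 168.7 168.2] [  30.3  -30.5  -90.3 -151.2  149.4   90. ]
tongue tip [ 390.2 -132.3] r 207.8 ang -168.4
tongue root [ 465.7 -117.9] r 130.9 ang -168.0
mol rim [642.6 -74.7] r 51.4 ang 18.0
mol mark [641.2 -72.3] r 50.8 ang 21.1
bowl rim [539.7 -66. ] r 59.4 ang 155.5
jar top [ 585.2 -146.5] r 56.6 ang -98.7
salt [591.4 161.4] r 252.0 ang 90.5
tej [ 704.4 -308.8] r 244.6 ang -63.1
```

The fit puts the axis at (594,-91), with pegs at 30, 90, 150, -150, -90 and -30° and r≈168 (169 expected). The mortar is at about 19° with r≈51 (52 expected), and the tongue is at about -168°. That means turning about +173° (anticlockwise), pushing the peg at 90° along the near side. I'll carry the arm over first, closing the fingers on the way.

Emit:
apply_moves:
  increments:
    - [[0.3,0.16,0,0,0,0,-1],[0.6,0.33,0,0,0,0,-1],[0.9,0.49,0,0,0,0,-1]]

```text
clock: 1.2
position: [333.7, 477.4, 303.9]
ee_rot: [0.974, -0.225, 0.0, 0.0]
contact_force: [1.2, 0.2, 0.2]
gripper_width: 44.3
```

Emit:
apply_moves:
  increments:
    - [[0.3,0.16,0,0,0,0,-1],[0.6,0.33,0,0,0,0,-1],[0.9,0.49,0,0,0,0,-1]]

```text
clock: 1.5
position: [393.4, 393.5, 304.1]
ee_rot: [0.974, -0.225, 0.0, -0.0]
contact_force: [0.3, 0.4, 0.0]
gripper_width: 0.2
```

Emit:
apply_moves:
  increments:
    - [[0.3,0.16,0,0,0,0,-1],[0.6,0.33,0,0,0,0,-1],[0.9,0.49,0,0,0,0,-1]]

```text
clock: 1.8
position: [452.8, 310.0, 304.2]
ee_rot: [0.974, -0.225, 0.0, -0.0]
contact_force: [-0.2, -0.3, -0.0]
gripper_width: 0.2
```

Emit:
apply_moves:
  increments:
    - [[0.3,0.16,0,0,0,0,-1],[0.6,0.33,0,0,0,0,-1],[0.9,0.49,0,0,0,0,-1]]

```text
clock: 2.1
position: [512.2, 226.5, 304.1]
ee_rot: [0.974, -0.225, 0.0, -0.0]
contact_force: [-0.0, -0.1, 0.0]
gripper_width: -0.0
```

Emit:
apply_moves:
  increments:
    - [[0.3,0.16,0,0,0,0,-1],[0.6,0.33,0,0,0,0,-1],[0.9,0.49,0,0,0,0,-1],[0.9,0.49,0,0,0,0,-1],[0.9,0.49,0,0,0,0,-1],[0.9,0.49,0,0,0,0,-1]]

```text
clock: 2.7
position: [570.6, 144.7, 303.9]
ee_rot: [0.974, -0.225, -0.0, -0.0]
contact_force: [0.1, -0.3, 0.0]
gripper_width: -0.0
```

Emit:
apply_moves:
  increments:
    - [[0.32,0.16,0,0,0,0,-1],[0.64,0.33,0,0,0,0,-1],[0.95,0.49,0,0,0,0,-1],[0.95,0.49,0,0,0,0,-1],[0.95,0.49,0.3,0,0,0,-1],[0.95,0.49,0.6,0,0,0,-1],[0.95,0.49,0.9,0,0,0,-1],[0.95,0.49,0.9,0,0,0,-1]]

```text
clock: 3.5
position: [631.9, 59.6, 209.4]
ee_rot: [0.974, -0.224, -0.005, 0.002]
contact_force: [-0.2, -0.3, -1.2]
gripper_width: -0.3
```

```bash
python3 - <<'E'
from bench import arm
import cv2
print(arm.read_state()["position"])
for n,s in (("top",(slice(110,310),slice(180,430))),("side",(slice(140,320),slice(180,400)))):
    p=arm.get_image(n);cv2.imwrite(f"pics/{n}1.png",cv2.resize(p["img"][s][:,:,::-1],None,fx=2.9,fy=2.9,interpolation=cv2.INTER_CUBIC))
E
```

```text
[631.93461001  59.57696842 209.39730633]
```

View pics/top1.png

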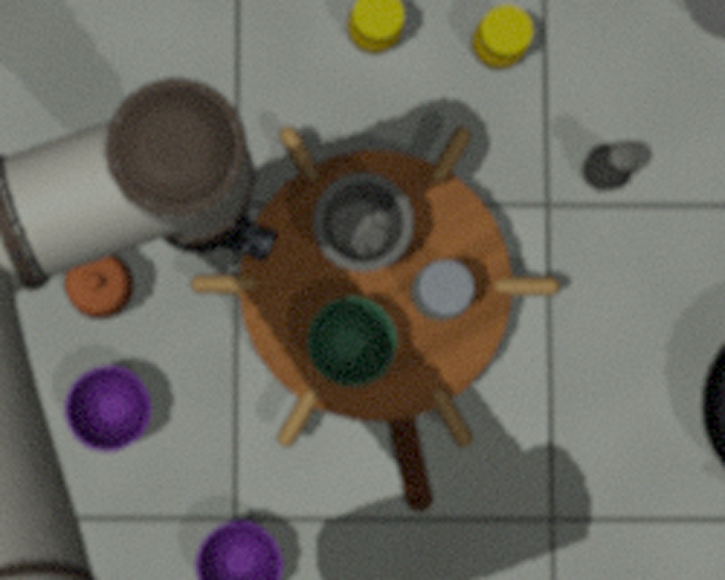

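View pics/side1.png

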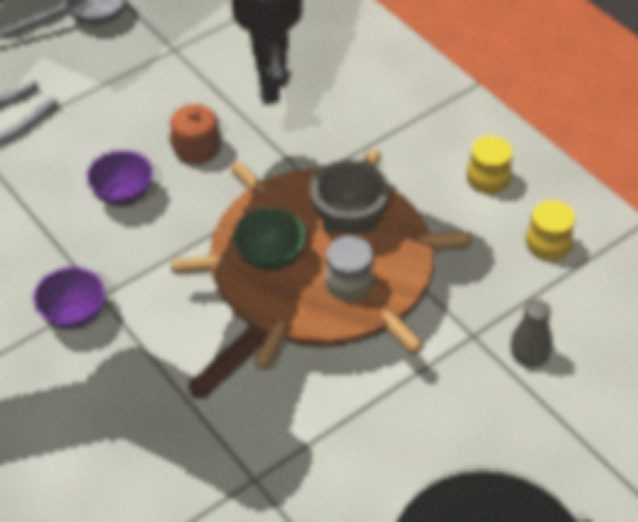

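The view shows the fingertips at about (262,240) in the crop, in the gap between the pegs at 30° and 90° and clear of both. The salt pot sits well outside them. Going down.

Emit:
apply_moves:
  increments:
    - [[0,0,0.25,0,0,0,-1],[0,0,0.5,0,0,0,-1],[0,0,0.75,0,0,0,-1],[0,0,1.0,0,0,0,-1],[0,0,1.0,0,0,0,-1]]

```text
clock: 4.1
position: [634.1, 58.9, 112.8]
ee_rot: [0.974, -0.225, -0.002, 0.001]
contact_force: [-1.1, 0.3, -0.3]
gripper_width: -0.1
```

```bash
python3 - <<'E'
from bench import arm
import cv2,numpy as np
p=arm.get_image("side");cv2.imwrite("pics/side2.png",cv2.resize(p["img"][140:320,180:400][:,:,::-1],None,fx=2.9,fy=2.9,interpolation=cv2.INTER_CUBIC))
s=arm.read_state();print(s["position"],s["joints"])
# arc plan in tool axes, r=155
u=np.array([.9744,-.2250]);ex=np.array([2*u[0]**2-1,2*u[0]*u[1]]);ey=np.array([2*u[0]*u[1],2*u[1]**2-1])
C=np.array([594,-91]);P=lambda a:C+155*np.array([np.cos(np.radians(a)),np.sin(np.radians(a))])
prev=np.array(s["position"][:2]);
for a0 in range(75,260,30):
    print(a0)
    for k in range(1,11):
        q=P(a0+3*k)-(prev);print((q@ex/100).round(2),(q@ey/100).round(2),end=" | ")
    print(); prev=P(a0+30)
E
```

```text
[635.27335262  59.14675366 114.72621585] [ 3.46146344e-01  5.86364234e-01 -1.76227531e-01  5.77396911e-04
 -8.08047153e-01  7.71493867e-01]
75
-0.09 0.03 | -0.17 0.05 | -0.24 0.07 | -0.32 0.1 | -0.39 0.14 | -0.46 0.17 | -0.53 0.22 | -0.6 0.26 | -0.67 0.31 | -0.73 0.36 | 
105
-0.06 0.05 | -0.12 0.11 | -0.17 0.17 | -0.22 0.24 | -0.27 0.3 | -0.31 0.37 | -0.35 0.44 | -0.39 0.51 | -0.42 0.59 | -0.45 0.67 | 
135
-0.02 0.08 | -0.04 0.16 | -0.06 0.24 | -0.07 0.32 | -0.08 0.4 | -0.08 0.48 | -0.08 0.56 | -0.08 0.64 | -0.07 0.72 | -0.06 0.8 | 
165
0.02 0.08 | 0.04 0.16 | 0.07 0.23 | 0.09 0.31 | 0.13 0.38 | 0.17 0.46 | 0.21 0.53 | 0.25 0.59 | 0.3 0.66 | 0.35 0.72 | 
195
0.05 0.06 | 0.11 0.12 | 0.17 0.17 | 0.24 0.22 | 0.3 0.27 | 0.37 0.31 | 0.44 0.35 | 0.51 0.39 | 0.59 0.42 | 0.67 0.45 | 
225
0.08 0.02 | 0.16 0.04 | 0.24 0.06 | 0.32 0.07 | 0.4 0.08 | 0.48 0.08 | 0.56 0.08 | 0.64 0.08 | 0.72 0.07 | 0.8 0.06 | 
255
0.08 -0.02 | 0.16 -0.04 | 0.23 -0.07 | 0.31 -0.09 | 0.38 -0.13 | 0.46 -0.17 | 0.53 -0.21 | 0.59 -0.25 | 0.66 -0.3 | 0.72 -0.35 |
```

View pics/side2.png

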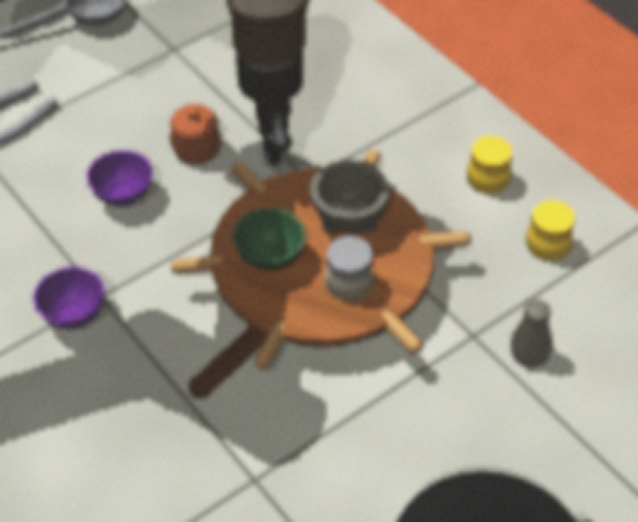

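The fingertips are between the pegs, not touching anything. I'll approach slowly to make contact.

Emit:
apply_moves:
  increments:
    - [[-0.03,0.01,0.05,0,0,0,-1],[-0.07,0.02,0.09,0,0,0,-1],[-0.11,0.03,0.09,0,0,0,-1],[-0.15,0.04,0.09,0,0,0,-1],[-0.19,0.06,0.09,0,0,0,-1],[-0.23,0.07,0.09,0,0,0,-1],[-0.27,0.08,0.09,0,0,0,-1],[-0.31,0.1,0.09,0,0,0,-1],[-0.35,0.12,0.09,0,0,0,-1],[-0.39,0.14,0.09,0,0,0,-1]]

```text
clock: 5.15
position: [593.6, 63.1, 105.1]
ee_rot: [0.974, -0.225, 0.0, -0.0]
contact_force: [2.0, -0.2, 1.0]
gripper_width: 0.2
```

Emit:
apply_moves:
  increments:
    - [[-0.05,0.03,0,0,0,0,-1],[-0.1,0.06,0,0,0,0,-1],[-0.16,0.1,0,0,0,0,-1],[-0.22,0.14,0,0,0,0,-1],[-0.28,0.18,0,0,0,0,-1],[-0.34,0.22,0,0,0,0,-1]]

```text
clock: 5.75
position: [552.8, 58.2, 104.9]
ee_rot: [0.974, -0.225, -0.0, -0.0]
contact_force: [1.9, -0.3, 0.4]
gripper_width: 0.0
```

```bash
python3 - <<'E'
from bench import arm
import cv2,numpy as np
for n,s in (("top",(slice(110,310),slice(180,430))),("side",(slice(140,320),slice(180,400)))):
    p=arm.get_image(n);cv2.imwrite(f"pics/{n}3.png",cv2.resize(p["img"][s][:,:,::-1],None,fx=2.9,fy=2.9,interpolation=cv2.INTER_CUBIC))
s=arm.read_state();print(s["position"],s["contact_force"])
q=s["position"][:2]-np.array([594,-91]);print(np.hypot(*q),np.degrees(np.arctan2(q[1],q[0])))
E
```

```text
[551.80256069  57.89382942 104.66876075] [-0.07851257  0.08955969  0.01158655]
154.7578635280016 105.82306032595076
```

View pics/top3.png

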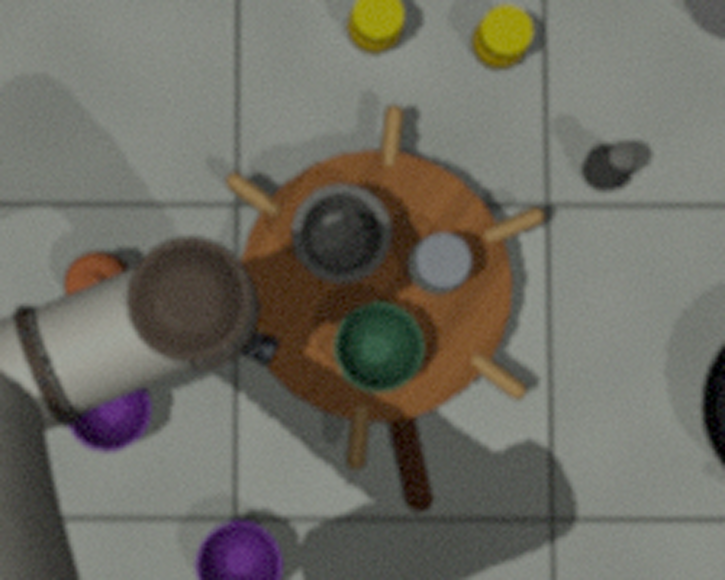

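View pics/side3.png

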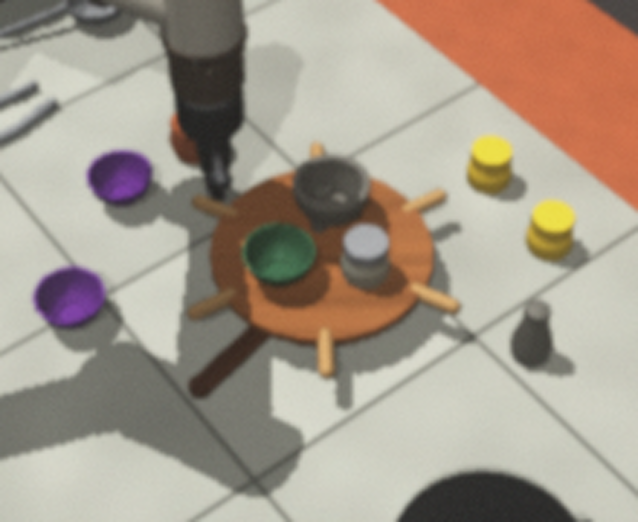

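Contact is good: the platter has turned about 24° and the force is under 2 N. I'll carry on round the arc.

Emit:
apply_moves:
  increments:
    - [[-0.06,0.05,0,0,0,0,-1],[-0.12,0.11,0,0,0,0,-1],[-0.17,0.17,0,0,0,0,-1],[-0.22,0.24,0,0,0,0,-1],[-0.27,0.3,0,0,0,0,-1],[-0.31,0.37,0,0,0,0,-1],[-0.35,0.44,0,0,0,0,-1],[-0.39,0.51,0,0,0,0,-1],[-0.42,0.59,0,0,0,0,-1],[-0.45,0.67,0,0,0,0,-1]]

```text
clock: 6.85
position: [483.2, 17.3, 105.0]
ee_rot: [0.974, -0.225, 0.0, -0.0]
contact_force: [2.0, 0.3, -0.1]
gripper_width: -0.0
```

Emit:
apply_moves:
  increments:
    - [[-0.02,0.08,0,0,0,0,-1],[-0.04,0.16,0,0,0,0,-1],[-0.06,0.24,0,0,0,0,-1],[-0.07,0.32,0,0,0,0,-1],[-0.08,0.4,0,0,0,0,-1],[-0.08,0.48,0,0,0,0,-1],[-0.08,0.56,0,0,0,0,-1],[-0.08,0.64,0,0,0,0,-1],[-0.07,0.72,0,0,0,0,-1],[-0.06,0.8,0,0,0,0,-1]]

```text
clock: 7.85
position: [442.9, -52.2, 104.9]
ee_rot: [0.974, -0.225, -0.0, 0.0]
contact_force: [0.8, 0.7, -0.1]
gripper_width: 0.1
```

```bash
python3 - <<'E'
from bench import arm
import cv2,numpy as np
for n,s in (("top",(slice(110,310),slice(180,430))),):
    p=arm.get_image(n);cv2.imwrite(f"pics/{n}4.png",cv2.resize(p["img"][s][:,:,::-1],None,fx=2.9,fy=2.9,interpolation=cv2.INTER_CUBIC))
s=arm.read_state();print(s["position"],s["contact_force"])
q=s["position"][:2]-np.array([594,-91]);print(np.hypot(*q),np.degrees(np.arctan2(q[1],q[0])))
E
```

```text
[441.94629921 -52.97144745 104.6692915 ] [-0.73468043 -0.32892824 -0.89317076]
156.73703688883566 165.95839178178792
```

View pics/top4.png

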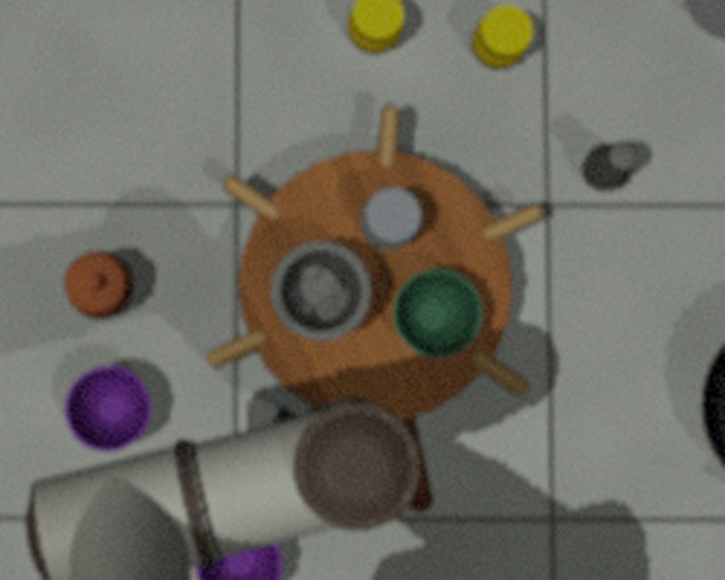

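Emit:
apply_moves:
  increments:
    - [[0.03,0.07,0,0,0,0,-1],[0.06,0.15,0,0,0,0,-1],[0.09,0.22,0,0,0,0,-1],[0.11,0.3,0,0,0,0,-1],[0.15,0.37,0,0,0,0,-1],[0.19,0.45,0,0,0,0,-1],[0.23,0.52,0,0,0,0,-1],[0.27,0.58,0,0,0,0,-1],[0.32,0.65,0,0,0,0,-1],[0.37,0.71,0,0,0,0,-1]]

```text
clock: 8.9
position: [445.4, -132.3, 104.9]
ee_rot: [0.974, -0.225, -0.0, 0.0]
contact_force: [0.6, 2.3, 0.1]
gripper_width: 0.0
```

Emit:
apply_moves:
  increments:
    - [[0.05,0.06,0,0,0,0,-1],[0.11,0.12,0,0,0,0,-1],[0.17,0.17,0,0,0,0,-1],[0.24,0.22,0,0,0,0,-1],[0.3,0.27,0,0,0,0,-1],[0.37,0.31,0,0,0,0,-1],[0.44,0.35,0,0,0,0,-1],[0.51,0.39,0,0,0,0,-1],[0.59,0.42,0,0,0,0,-1],[0.67,0.45,0,0,0,0,-1]]

```text
clock: 9.9
position: [486.2, -201.9, 104.8]
ee_rot: [0.974, -0.225, -0.0, 0.0]
contact_force: [0.1, 1.8, 0.2]
gripper_width: 0.1
```

```bash
python3 - <<'E'
from bench import arm
import cv2,numpy as np,pickle
for n,s in (("top",(slice(110,310),slice(180,430))),):
    p=arm.get_image(n);pickle.dump(p,open("t5.pkl","wb"));cv2.imwrite(f"pics/{n}5.png",cv2.resize(p["img"][s][:,:,::-1],None,fx=2.9,fy=2.9,interpolation=cv2.INTER_CUBIC))
s=arm.read_state();print(s["position"],s["contact_force"])
q=s["position"][:2]-np.array([594,-91]);print(np.hypot(*q),np.degrees(np.arctan2(q[1],q[0])))
E
```

```text
[ 487.51010106 -202.65453894  105.03151837] [ 1.57652401 -0.74240898  0.92616691]
154.2946358173725 -133.6437572817591
```

View pics/top5.png

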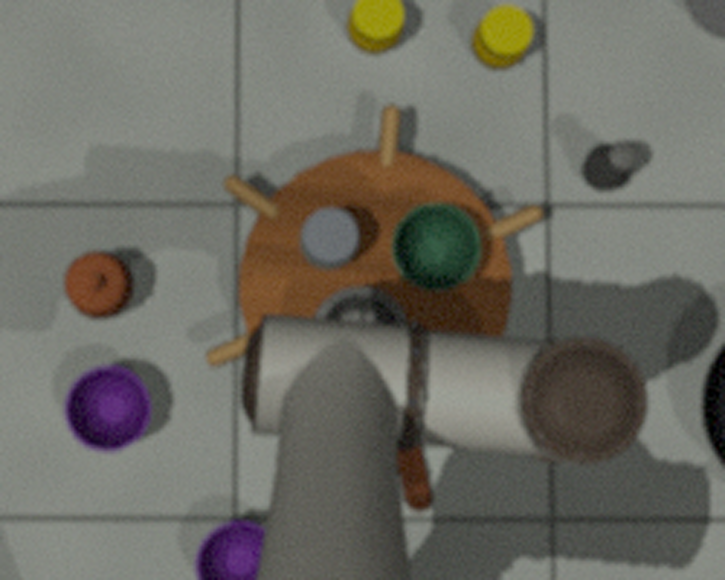

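The view shows pegs with tips at about (390,107), (228,180), (545,210) and (209,360), and the mortar partly hidden at the front. I'll work out the remaining angle.

```bash
python3 - <<'E'
import pickle
from h import *
C=np.array([593.75,-90.6])
p=pickle.load(open("t5.pkl","rb"))
c=lambda x,y:(x/2.9+180-.33,y/2.9+110-.33)
def rep(n,px,z):
    q=w(p,px,z)[:2]-C;print(n,"r",np.hypot(*q).round(1),"ang",np.degrees(np.arctan2(q[1],q[0])).round(1))
for t in [(391,107),(228,180),(545,210),(209,360)]: rep("peg",c(*t),43)
rep("jar",c(331,237),102);rep("bowl",c(438,246),90)
rep("mol?",c(362,335),104);rep("tongue",c(421,508),6)
E
python3 - <<'E'
import numpy as np
u=np.array([.9744,-.2250]);ex=np.array([2*u[0]**2-1,2*u[0]*u[1]]);ey=np.array([2*u[0]*u[1],2*u[1]**2-1])
C=np.array([594,-91]);P=lambda a:C+155*np.array([np.cos(np.radians(a)),np.sin(np.radians(a))])
for d in range(2,31,2):
    q=P(226+d)-P(226);print(d,(q@ex/100).round(2),(q@ey/100).round(2))
E
```

```text
peg r 165.4 ang -5.0
peg r 166.7 ang 54.7
peg r 170.0 ang -66.1
peg r 167.6 ang 114.5
jar r 56.6 ang 50.4
bowl r 59.2 ang -59.8
mol? r 52.4 ang 161.1
tongue r 209.8 ang -168.1
2 0.05 0.02
4 0.1 0.03
6 0.16 0.04
8 0.21 0.05
10 0.26 0.06
12 0.32 0.07
14 0.37 0.07
16 0.42 0.07
18 0.48 0.08
20 0.53 0.07
22 0.59 0.07
24 0.64 0.07
26 0.69 0.06
28 0.75 0.05
30 0.8 0.04
```

I've turned about 145° so far, and about 27° remain. I'll push another 24°, then back off and look before the final touch.

Emit:
apply_moves:
  increments:
    - [[0.08,0.02,0,0,0,0,-1],[0.15,0.04,0,0,0,0,-1],[0.23,0.06,0,0,0,0,-1],[0.3,0.07,0,0,0,0,-1],[0.37,0.07,0,0,0,0,-1],[0.44,0.07,0,0,0,0,-1],[0.5,0.07,0,0,0,0,-1],[0.56,0.07,0,0,0,0,-1],[0.61,0.07,0,0,0,0,-1],[0.64,0.07,0,0,0,0,-1]]

```text
clock: 10.95
position: [540.8, -235.9, 104.9]
ee_rot: [0.974, -0.225, 0.0, 0.0]
contact_force: [-1.4, 1.5, 0.3]
gripper_width: 0.2
```

```bash
python3 - <<'E'
from bench import arm
import cv2,numpy as np,pickle
for n,s in (("top",(slice(110,310),slice(180,430))),("side",(slice(140,320),slice(180,400)))):
    p=arm.get_image(n);pickle.dump(p,open(n+"6.pkl","wb"));cv2.imwrite(f"pics/{n}6.png",cv2.resize(p["img"][s][:,:,::-1],None,fx=2.9,fy=2.9,interpolation=cv2.INTER_CUBIC))
    print(n,[(m["at"],round(m["conf"],2)) for m in arm.mark_of("molcajete",p)])
s=arm.read_state();print(s["position"],s["contact_force"])
E
```

```text
top [([291.3, 159.3], 0.66)]
side [([278.5, 234.9], 0.66)]
[ 540.66166478 -235.9290166   105.0763926 ] [ 0.14738847  0.39851487 -0.32346144]
```

View pics/top6.png

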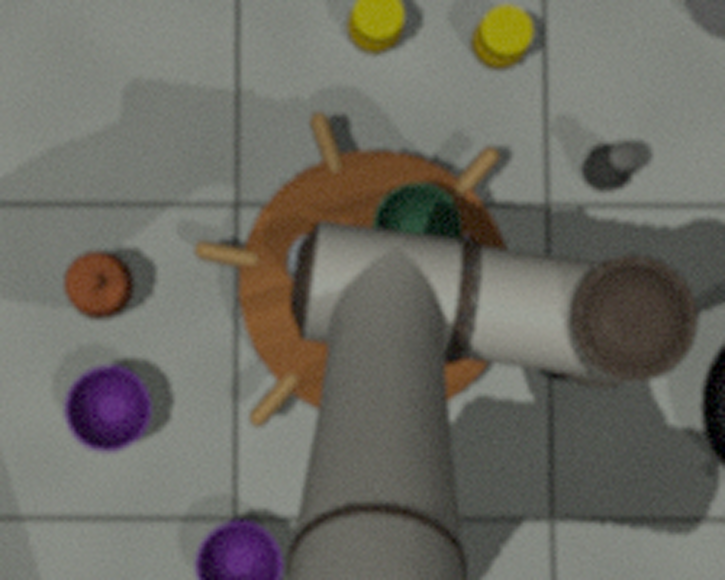

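View pics/side6.png

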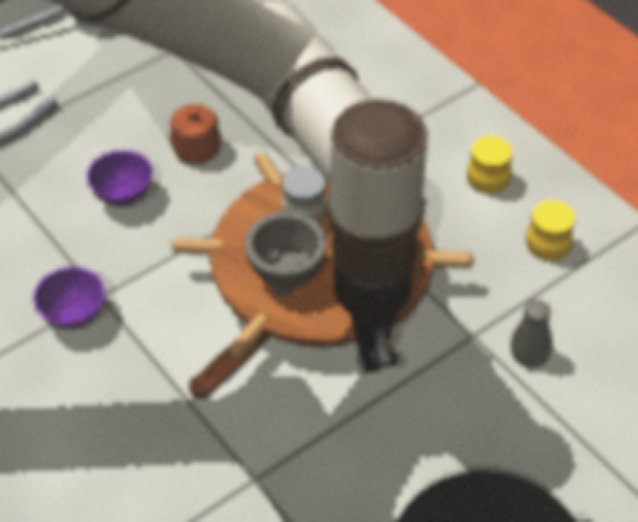

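```bash
python3 - <<'E'
import pickle
from h import *
C=np.array([593.75,-90.6])
p=pickle.load(open("top6.pkl","rb"));s=pickle.load(open("side6.pkl","rb"));s0=pickle.load(open("side0.pkl","rb"))
c=lambda x,y:(x/2.9+180-.33,y/2.9+110-.33)
d=lambda x,y:(x/2.9+180-.33,y/2.9+140-.33)
def rep(n,p,px,z):
    q=w(p,px,z)[:2]-C;print(n,(q+C).round(1),"r",np.hypot(*q).round(1),"ang",np.degrees(np.arctan2(q[1],q[0])).round(1))
for t in [(321,115),(497,153),(197,248),(255,421)]: rep("peg",p,c(*t),43)
for t in [(259,156),(174,244),(471,258)]: rep("peg side",s,d(*t),43)
rep("mol side",s,d(286,247),104);rep("mark side",s,(278.5,234.9),50)
rep("tongue side",s,d(196,390),8)
rep("mol side0",s0,d(349,190),104);rep("mark0",s0,(300.3,214.7),50)
E
```

```text
peg [750.9 -40.2] r 165.0 ang 17.8
peg [ 715.6 -202.6] r 165.5 ang -42.6
peg [626.8  73.6] r 167.5 ang 78.6
peg [469.   19.9] r 166.6 ang 138.5
peg side [624.5  72.7] r 166.2 ang 79.4
peg side [468.4  20.4] r 167.4 ang 138.5
peg side [ 718.4 -197.6] r 164.3 ang -40.7
mol side [ 535.5 -101.5] r 59.2 ang -169.4
mark side [537.6 -98.3] r 56.6 ang -172.2
tongue side [ 389. -136.] r 209.7 ang -167.5
mol side0 [639.5 -78.2] r 47.3 ang 15.1
mark0 [645.3 -73.9] r 54.2 ang 18.0
```

Side view shows the mortar nearly over the tongue, with about 2–5° left. The arm blocks the top view, so I'll back off, lift and move aside for a clean measurement.

Emit:
apply_moves:
  increments:
    - [[-0.1,0,0,0,0,0,-1],[-0.2,0,0,0,0,0,-1],[-0.2,0,0,0,0,0,-1],[-0.2,0,-0.25,0,0,0,-1],[-0.2,0,-0.5,0,0,0,-1],[-0.2,0,-0.8,0,0,0,-1],[-0.2,0.2,-1.0,0,0,0,-1],[-0.2,0.5,-1.0,0,0,0,-1],[-0.2,0.8,-1.0,0,0,0,-1],[-0.2,1.0,-1.0,0,0,0,-1]]

```text
clock: 12.15
position: [477.6, -318.0, 205.4]
ee_rot: [0.974, -0.225, 0.0, 0.0]
contact_force: [0.3, -0.4, -0.1]
gripper_width: -0.0
```

Emit:
apply_moves:
  increments:
    - [[-0.1,0.3,0,0,0,0,-1],[-0.2,0.6,0,0,0,0,-1],[-0.3,0.9,0,0,0,0,-1],[-0.3,1.0,0,0,0,0,-1],[-0.3,1.0,0,0,0,0,-1]]

```text
clock: 12.65
position: [407.1, -394.5, 205.1]
ee_rot: [0.974, -0.226, 0.0, 0.0]
contact_force: [-0.3, -0.2, -0.4]
gripper_width: 0.0
```

```bash
cat > look.py <<'E'
import sys
from bench import arm
import cv2,numpy as np,pickle
k=sys.argv[1]
for n,s in (("top",(slice(110,310),slice(180,430))),("side",(slice(140,320),slice(180,400)))):
    p=arm.get_image(n);pickle.dump(p,open(n+k+".pkl","wb"));cv2.imwrite(f"pics/{n}{k}.png",cv2.resize(p["img"][s][:,:,::-1],None,fx=2.9,fy=2.9,interpolation=cv2.INTER_CUBIC))
    print(n,[(m["at"],round(m["conf"],2)) for m in arm.mark_of("molcajete",p)],[(np.round(m["box"],1),round(m["conf"],2)) for m in arm.outline_of("molcajete",p)])
s=arm.read_state();print(s["clock"],s["position"],s["joints"].round(2))
E
python3 look.py 7
```

```text
top [([309.3, 227.0], 0.93), ([455.1, 247.3], 0.35)] [(array([312. , 226.9,  37. ,  33.1]), 0.64)]
side [([278.6, 234.7], 0.59)] [(array([278.3, 227.8,  23. ,  29.1]), 0.76)]
12.95 [ 408.43752984 -392.85668051  204.93046607] [-0.48  0.38 -0.27 -0.   -0.92  1.6 ]
```

View pics/top7.png

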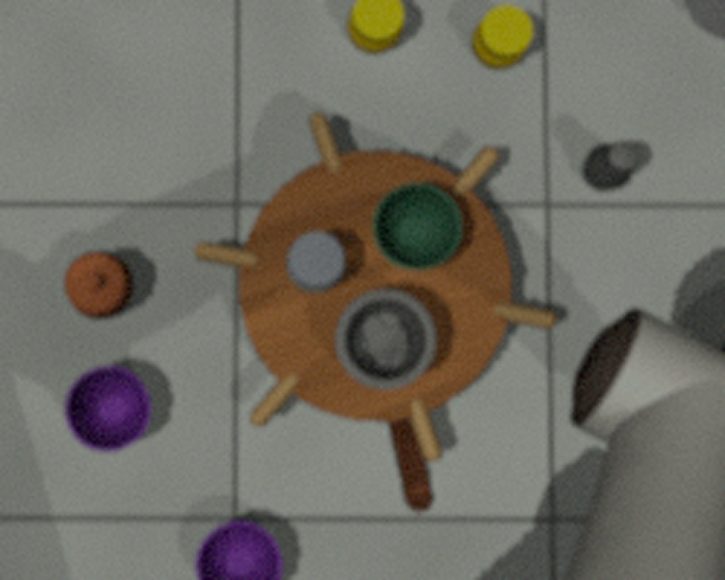

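```bash
python3 - <<'E'
import pickle
from h import *
def hsvmask(p):
    im=cv2.resize(p["img"],None,fx=4,fy=4,interpolation=cv2.INTER_CUBIC); im=cv2.GaussianBlur(im,(0,0),3)
    return cv2.cvtColor(im,cv2.COLOR_RGB2HSV)
px=lambda x,y:((x+.5)/4-.5,(y+.5)/4-.5)
for n in ["top0","top7"]:
    p=pickle.load(open(n+".pkl","rb"));h=hsvmask(p)
    orange=((h[...,0]<20)&(h[...,1]>110)).astype(np.uint8)
    # platter: largest comp near centre after opening (removes pegs/tongue)
    o=cv2.morphologyEx(orange,cv2.MORPH_OPEN,cv2.getStructuringElement(cv2.MORPH_ELLIPSE,(45,45)))
    roi=np.zeros_like(o);roi[145*4:275*4,235*4:385*4]=1
    cs,_=cv2.findContours(o*roi,cv2.RETR_EXTERNAL,cv2.CHAIN_APPROX_NONE)
    cc=max(cs,key=cv2.contourArea); hull=cv2.convexHull(cc)
    e=cv2.fitEllipse(hull); c1=w(p,px(*e[0]),50);print(n,"platter",e[0][0]/4,e[0][1]/4,np.array(e[1])/8, c1.round(1))
    gray=(h[...,1]<70).astype(np.uint8)
    m0=(302.6,187) if n=="top0" else (313,227)
    roi=np.zeros_like(o);cv2.circle(roi,(int(m0[0]*4),int(m0[1]*4)),96,1,-1)
    # keep inside platter only
    cs,_=cv2.findContours(gray*roi,cv2.RETR_EXTERNAL,cv2.CHAIN_APPROX_NONE)
    cs=[c for c in cs if cv2.contourArea(c)>1500]
    b=min(cs,key=lambda c:abs(cv2.boundingRect(c)[0]+cv2.boundingRect(c)[2]/2-m0[0]*4)+abs(cv2.boundingRect(c)[1]+cv2.boundingRect(c)[3]/2-m0[1]*4))
    e2=cv2.fitEllipse(cv2.convexHull(b)); c2=w(p,px(*e2[0]),104);q=(c2-c1)[:2]
    print(" mol",np.array(e2[0])/4,np.array(e2[1])/8,c2.round(1),"r",np.hypot(*q).round(1),"ang",np.degrees(np.arctan2(q[1],q[0])).round(2))
    q=c2[:2]-np.array([593.75,-90.6]);print(" vs C pegs r",np.hypot(*q).round(1),np.degrees(np.arctan2(q[1],q[0])).round(2))
    b=p["img"][205:295,285:345]
    cv2.imwrite(f"pics/tongue_{n}.png",cv2.resize(b[:,:,::-1],None,fx=6,fy=6,interpolation=cv2.INTER_CUBIC))
E
```

```text
top0 platter 318.9862060546875 210.19847106933594 [36.39054871 45.42395401] [ 587.6 -114.4   50. ]
 mol [305.38989258 186.42701721] [16.76826286 17.23375893] [643.3 -75.3 104. ] r 68.1 ang 35.05
 vs C pegs r 51.9 17.19
top7 platter 303.027587890625 207.3325958251953 [39.93873215 45.4409256 ] [595.1 -72.3  50. ]
 mol [313.05493164 226.82014465] [17.03206062 17.27213097] [541.  -94.2 104. ] r 58.3 ang -157.98
 vs C pegs r 52.8 -176.14
```

View pics/tongue_top0.png

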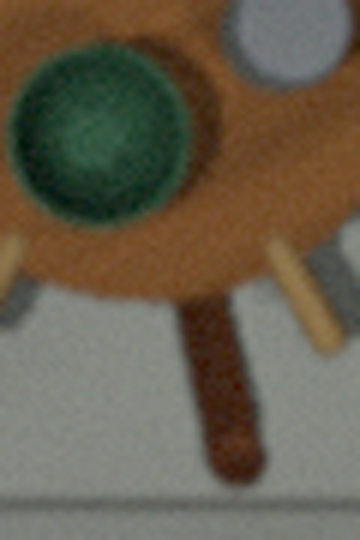

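View pics/tongue_top7.png

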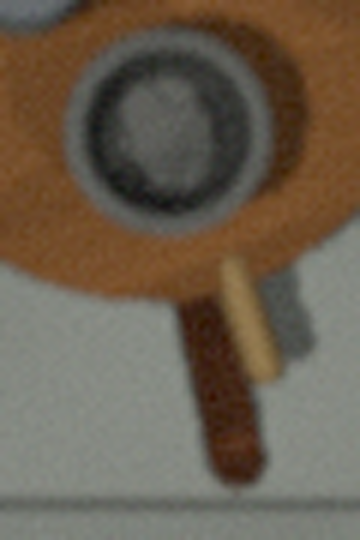

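```bash
python3 - <<'E'
import pickle
from h import *
p=pickle.load(open("top0.pkl","rb"))
im=cv2.resize(p["img"],None,fx=4,fy=4,interpolation=cv2.INTER_CUBIC); im=cv2.GaussianBlur(im,(0,0),2.5)
h=cv2.cvtColor(im,cv2.COLOR_RGB2HSV)
m=((h[...,1]>100)&((h[...,0]<16)|(h[...,0]>170)))
pts=[];
for y in range(260*4,280*4):
    xs=np.where(m[y,300*4:340*4])[0]
    if len(xs): pts.append((xs.mean()+1200,y,len(xs)/4))
pts=np.array(pts);print(pts[::12].round(1))
W=np.array([w(p,((x+.5)/4-.5,(y+.5)/4-.5),8)[:2] for x,y,_ in pts])
vx,vy,x0,y0=cv2.fitLine(W.astype(np.float32),cv2.DIST_HUBER,0,.01,.01).ravel()
d=np.array([vx,vy]); d=-d if vx>0 else d
print("dir",np.degrees(np.arctan2(d[1],d[0])))
for C in ([593.1,-89.9],[593.75,-90.6]):
    C=np.array(C);f=np.array([x0,y0])-C;print("offset of line from C",d[0]*f[1]-d[1]*f[0]); t=W.mean(0)-C;print("ang C->tongue mean",np.degrees(np.arctan2(t[1],t[0])),np.hypot(*t))
# reproject: predicted bowl shift etc none
E
```

```text
[[1279.  1040.     7.8]
 [1281.5 1052.     8. ]
 [1284.  1064.     7.8]
 [1287.  1076.     8.2]
 [1289.5 1088.     8. ]
 [1292.  1100.     7.8]
 [1294.5 1112.     8. ]]
dir -167.75069
offset of line from C -0.2257449402531293
ang C->tongue mean -167.83066294177573 167.28744421248456
offset of line from C -1.0477163142581887
ang C->tongue mean -168.1111342341389 167.7772869609836
```

The fit is consistent: axis (593.1,-89.9), mortar at -175.3° (r 52.3, expected 52) and tongue at -167.8° (its line passes 0.2 mm from the axis). That leaves about 7.5° to go, or about 20 mm at the finger. I'll go back to the same gap.

Emit:
apply_moves:
  increments:
    - [[0.1,-0.35,0,0,0,0,-1],[0.2,-0.7,0,0,0,0,-1],[0.3,-1.0,0,0,0,0,-1]]

```text
clock: 13.25
position: [479.7, -315.2, 205.0]
ee_rot: [0.974, -0.224, 0.0, -0.0]
contact_force: [0.3, 0.4, 0.1]
gripper_width: 0.2
```

Emit:
apply_moves:
  increments:
    - [[0,-0.35,0,0,0,0,-1],[0,-0.7,0,0,0,0,-1],[0,-1.0,0,0,0,0,-1],[0,-1.0,0,0,0,0,-1],[0,-1.0,0.25,0,0,0,-1],[0,-1.0,0.5,0,0,0,-1],[0,-1.0,0.75,0,0,0,-1],[0,-1.0,1.0,0,0,0,-1],[0,-1.0,1.0,0,0,0,-1]]

```text
clock: 14.15
position: [520.1, -226.7, 101.6]
ee_rot: [0.974, -0.225, -0.004, 0.0]
contact_force: [-1.0, 0.2, -0.7]
gripper_width: 0.3
```

Emit:
apply_moves:
  increments:
    - [[0.06,0,0,0,0,0,-1],[0.12,0,0,0,0,0,-1],[0.17,0,0,0,0,0,-1],[0.21,0,0,0,0,0,-1],[0.25,-0.01,0,0,0,0,-1],[0.29,-0.02,0,0,0,0,-1],[0.33,-0.03,0,0,0,0,-1],[0.37,-0.04,0,0,0,0,-1],[0.4,-0.05,0,0,0,0,-1],[0.4,-0.05,0,0,0,0,-1]]

```text
clock: 15.15
position: [561.1, -240.1, 104.8]
ee_rot: [0.974, -0.225, 0.0, 0.0]
contact_force: [-0.4, 0.3, -0.4]
gripper_width: 0.2
```

Emit:
apply_moves:
  increments:
    - [[-0.1,0,0,0,0,0,-1],[-0.2,0,0,0,0,0,-1],[-0.2,0,0,0,0,0,-1],[-0.2,0,-0.25,0,0,0,-1],[-0.2,0,-0.5,0,0,0,-1],[-0.2,0,-0.8,0,0,0,-1],[-0.2,0.2,-1.0,0,0,0,-1],[-0.2,0.5,-1.0,0,0,0,-1],[-0.2,0.8,-1.0,0,0,0,-1],[-0.2,1.0,-1.0,0,0,0,-1]]

```text
clock: 16.15
position: [497.7, -322.2, 205.4]
ee_rot: [0.974, -0.225, 0.0, 0.0]
contact_force: [0.0, -0.4, -0.6]
gripper_width: -0.0
```

Emit:
apply_moves:
  increments:
    - [[-0.1,0.3,0,0,0,0,-1],[-0.2,0.6,0,0,0,0,-1],[-0.4,0.9,0,0,0,0,-1],[-0.5,1.0,0,0,0,0,-1],[-0.5,1.0,0,0,0,0,-1],[-0.5,1.0,0,0,0,0,-1]]

```text
clock: 16.75
position: [410.2, -389.0, 205.3]
ee_rot: [0.974, -0.225, 0.001, 0.0]
contact_force: [0.6, 0.3, -0.3]
gripper_width: -0.2
```

```bash
python3 look.py 8; python3 - <<'E'
import pickle
from h import *
p=pickle.load(open("top8.pkl","rb"))
im=cv2.resize(p["img"],None,fx=4,fy=4,interpolation=cv2.INTER_CUBIC); h=cv2.cvtColor(cv2.GaussianBlur(im,(0,0),3),cv2.COLOR_RGB2HSV)
g=(h[...,1]<70).astype(np.uint8);m0=(316,227);roi=np.zeros_like(g);cv2.circle(roi,(m0[0]*4,m0[1]*4),92,1,-1)
cs=[c for c in cv2.findContours(g*roi,cv2.RETR_EXTERNAL,cv2.CHAIN_APPROX_NONE)[0] if cv2.contourArea(c)>1500]
for c in cs:
    e=cv2.fitEllipse(cv2.convexHull(c));q=w(p,((e[0][0]+.5)/4-.5,(e[0][1]+.5)/4-.5),104)[:2]-np.array([593.1,-89.9])
    print(np.array(e[0])/4,np.array(e[1])/8,np.hypot(*q).round(1),np.degrees(np.arctan2(q[1],q[0])).round(2))
E
```

```text
top [([314.1, 227.4], 0.93)] [(array([315.1, 227.2,  31.9,  31.8]), 0.61)]
side [([280.0, 235.7], 0.87)] [(array([278.6, 230.8,  23.8,  29.4]), 0.89)]
17.05 [ 410.62086618 -388.66823531  204.83571544] [-0.47  0.38 -0.28  0.   -0.92  1.59]
[315.86886597 226.41650391] [17.06268311 17.27512169] 52.3 -167.48
```

View pics/top8.png

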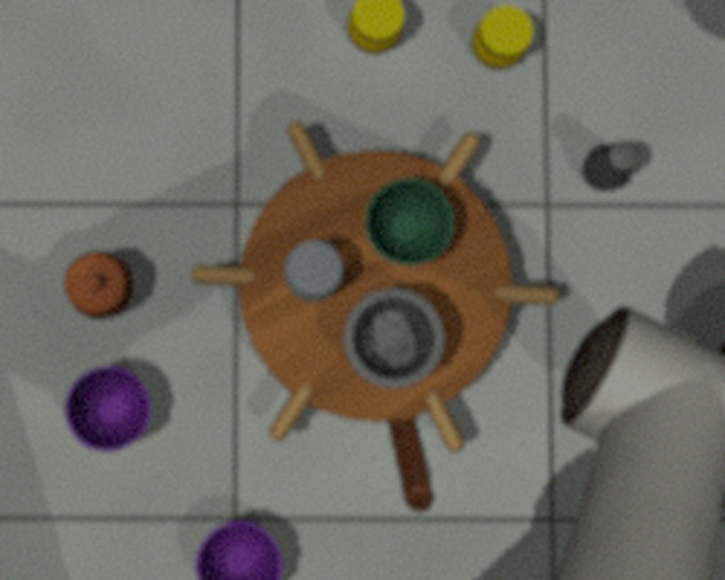

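View pics/side8.png

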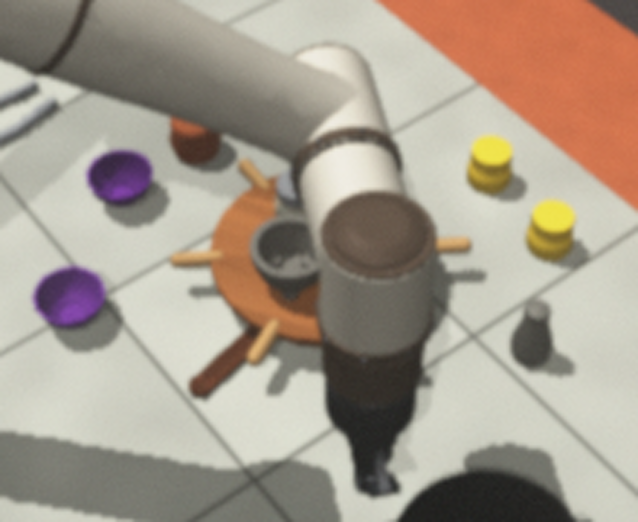

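The mortar now measures -167.5° (r 52.3) against the tongue at -167.8°. In the top view nothing else on the ledge has moved, and the hand is about 200 mm up and clear. Handing in.

```bash
python3 -c "
from bench import arm
print(arm.job_done())"
```

```text
the job is handed in; nothing more can be done
None
```

The molcajete now stands at the front, in line with the foot's tongue. I turned the platter about 176° anticlockwise by pushing one peg with the closed fingertips. I did it in two stages and took a clear-view measurement before the last 7.5°. The job was handed in at about 17 s of the 48 s allowed.

**Last checks:**
- **Alignment:** from the top camera the mortar's rim is at -167.5° and the tongue at -167.8°. The radius of 52.3 mm fits the given 52 mm.
- **Less certain checks:** the network's mark, which was 3–4° off earlier, puts the mortar roughly 2–3° past the tongue. In the final side view the arm partly hid the mortar, so I didn't measure from it.
- **Forces:** wrist readings stayed under about 3 N at the end of each move.
- **Surroundings:** the salt pot, pestle, purple bowls and yellow jars look unmoved in the last top view. The warmer, ladle and tongs were outside that crop, and the fingers stayed away from them.
- **At the end:** the hand was clear, about 200 mm above the ledge. I backed it off the peg before lifting, so the platter was left at rest.

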